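# Stop the marble slab rocking

## Robot

A 6-joint arm with a two-finger parallel gripper is mounted at the origin on the work surface. World frame = base frame: x ahead of the robot, y to its left, z up, the work surface at z = 0. Lengths are in mm, angles in rad, forces in N, time in s.
With the tool pointing down it reaches from about 350 to 775 mm from the base axis. Payload 7.3 kg.
Tool frame: the origin (TCP) lies at the very end of the fingers, on their centre line; the grasp point (between the pads) lies 19 mm behind it; z points along the fingers, y is the line along which they close (so a half turn about z gives the same grasp; the last joint's range is limited). The gripper opens to 92 mm and grips with 3 to 60 N. Pads are 19 mm wide; open, the fingers measure 130 mm over their backs; the gripper's body (75 mm by 190 mm) begins 47 mm behind the grasp point.
Start: joints at [1.083, 0.342, 1.524, -0, 1.275, -0.146], TCP at [175.958, 494.655, 226.741] pointing down, gripper open.
Joint ranges: [-2.53, 2.53], [-0.77, 2.02], [0.04, 2.7], [-1, 4.14], [0.28, 2.66], [-3.11, 3.11]. Speed limits (rad/s): [2.57, 2.57, 3.14, 3.14, 3.14, 3.14].

## Interface

Orientations are given as [roll, pitch, yaw] about the fixed x, y, z axes, in that order (R = Rz(yaw) Ry(pitch) Rx(roll)).
In Python, from plant import get_obs, vision, workorder gives the robot as it stands.
- The arm moves only by the shell command python3 -m pendant 'ROWS' [OPENING]. ROWS is a JSON object of lists of equal length, an entry for each row: "dp": the shift along the tool's x, y, z in m, a list of three; "rotation": the turn, a rotation vector about the tool's x, y, z in rad, a list of three. A call has 1 to 8 rows; each row is the pose to reach, as a shift and turn from the pose commanded when the call began, along the tool's axes at that moment; what a row does not reach only later rows make up. A row lasts 1/8 s, in which the tool goes at most 62.5 mm and 10.7 degrees, less where a joint would pass 70% of its speed; a pose out of reach is approached as far as the arm can. A call with a gripper value outside its range is refused whole. OPENING is the finger opening in m, from 0 to 0.0918, set as the call begins (- or left out, the last holds). The fingers move at their own pace and stop on an object; the grip force is fixed at half the most. Time passes only in rows, so rows that repeat a pose let the fingers close. It gives the time, the measured TCP pose, the force, the opening and the grip force at its end, in the units of the state.
- get_obs(): the state, without advancing time (a new reading comes with each control period).
- vision.capture(name): name is "scene" or "top"; returns a dict with "pixels" (400x640x3 uint8, red, green, blue), "vfov" (degrees; the focal length in pixels is half the picture's height over the tangent of half this angle, whatever the lens; pixels are square), "cx", "cy" (the principal point, pixels), "pose" (4x4, takes a point from camera to world coordinates). Camera axes: x right, y up, looking along -z (the intrinsics and any distortion apply to the point x, -y, -z); pixel columns grow to the right and rows downward; lengths in mm; the calibration is good to about 2 mm. A picture is of the moment at which its call begins. There is no depth.
- workorder.close_job(): hands the job in; it is judged then, once.
The state is a dict: "time": time; "joint_positions": joint angles; "dq": joint speeds; "tau": joint torques, N m; "tool_pos": TCP position; "tcp_rot": TCP orientation; "contact_force": force on the tool from outside, world axes, zero at the start; "moment": the same for the moment, N m; "grip_width": finger opening in mm; "finger_force": force on a finger pad.
Only numpy, scipy, OpenCV 4.12 (cv2) and the standard library are available. Lean on these libraries where they do the work, as an engineer would, in place of code of your own. Each camera call takes 0.05 s, during which the arm holds its last target. There are 200 camera calls.

## Task

One corner of the framed marble slab rocks: it dips when pressed and springs back, while the other three are firm. Press down on the corners with the fingertips to find it, push that corner's wedge shim further in under its lug with a fingertip until it is snug, then press the same corner again to make sure that it no longer gives. Lift and grip nothing, leave the slab level and in its place, and leave the other three shims, the tarts on the slab and everything else on the bench alone.

Things in the scene. Friction and masses are not known exactly. Their poses are not given: they have to be found in the camera images.
- slab: White marble slab, 220 (its x) x 234 mm (y), in a steel frame 226 x 240 mm outside, 3.6 kg, loose. Origin: on the bench under its middle; x away from the robot, y to the left. Top 40 mm, frame's underside 14 mm above the bench. It stands on a soft rubber foot under each corner and a shim under each of its four side lugs. One corner, drawn each run, has 3.6 mm of play over its shim.
- corner_fl (a point): Top face of the slab at its front left (x -, y +; front is the robot's side) corner, 92 mm (x) and 98 mm (y) from the middle, 40 mm up: press straight down here. A firm corner gives under 1 mm at 10 N. The rocking one, pressed with 10 N, dips about 3 mm here and springs back.
- corner_fr (a point): Top face of the slab at its front right (x -, y -) corner, 92 mm (x) and 98 mm (y) from the middle, 40 mm up: press straight down here. A firm corner gives under 1 mm at 10 N. The rocking one, pressed with 10 N, dips about 3 mm here and springs back.
- corner_bl (a point): Top face of the slab at its back left (x +, y +) corner, 92 mm (x) and 98 mm (y) from the middle, 40 mm up: press straight down here. A firm corner gives under 1 mm at 10 N. The rocking one, pressed with 10 N, dips about 3 mm here and springs back.
- corner_br (a point): Top face of the slab at its back right (x +, y -) corner, 92 mm (x) and 98 mm (y) from the middle, 40 mm up: press straight down here. A firm corner gives under 1 mm at 10 N. The rocking one, pressed with 10 N, dips about 3 mm here and springs back.
- shim_1 (a joint): Black wedge shim, 26 mm wide, under one of the lugs (which one is drawn each run: see its butt). Joint value: metres pushed in since the start (0 at the start, at most 0.045). It slides only along the slab's +x, away from the robot, with 2 to 4 N of rub. The slack one is snug after about 18 mm, where a push of 6 to 9 N stops; from 11 N on it lifts and shifts the slab.
- shim_2 (a joint): Black wedge shim, 26 mm wide, under one of the lugs (which one is drawn each run: see its butt). Joint value: metres pushed in since the start (0 at the start, at most 0.045). It slides only along the slab's +x, away from the robot, with 2 to 4 N of rub. The slack one is snug after about 18 mm, where a push of 6 to 9 N stops; from 11 N on it lifts and shifts the slab.
- shim_3 (a joint): Black wedge shim, 26 mm wide, under one of the lugs (which one is drawn each run: see its butt). Joint value: metres pushed in since the start (0 at the start, at most 0.045). It slides only along the slab's +x, away from the robot, with 2 to 4 N of rub. The slack one is snug after about 18 mm, where a push of 6 to 9 N stops; from 11 N on it lifts and shifts the slab.
- shim_4 (a joint): Black wedge shim, 26 mm wide, under one of the lugs (which one is drawn each run: see its butt). Joint value: metres pushed in since the start (0 at the start, at most 0.045). It slides only along the slab's +x, away from the robot, with 2 to 4 N of rub. The slack one is snug after about 18 mm, where a push of 6 to 9 N stops; from 11 N on it lifts and shifts the slab.
- shim_1_butt (a point): Centre of the butt face of shim_1: the upright end towards the robot, 26 mm wide, 15 mm high, centre 8 mm above the bench, 21 to 47 mm before the lug. Push it along the slab's +x. The lugs, steel tabs with top 22 mm and underside 17 mm up, are at x -88 and +88 mm, 36 mm long in x, y 120 to 164 mm left and right of the slab's middle (shims centred at 142); the shim tapers 1 in 5 from 15.5 to 3 mm.
- shim_2_butt (a point): Centre of the butt face of shim_2: the upright end towards the robot, 26 mm wide, 15 mm high, centre 8 mm above the bench, 21 to 47 mm before the lug. Push it along the slab's +x. The lugs, steel tabs with top 22 mm and underside 17 mm up, are at x -88 and +88 mm, 36 mm long in x, y 120 to 164 mm left and right of the slab's middle (shims centred at 142); the shim tapers 1 in 5 from 15.5 to 3 mm.
- shim_3_butt (a point): Centre of the butt face of shim_3: the upright end towards the robot, 26 mm wide, 15 mm high, centre 8 mm above the bench, 21 to 47 mm before the lug. Push it along the slab's +x. The lugs, steel tabs with top 22 mm and underside 17 mm up, are at x -88 and +88 mm, 36 mm long in x, y 120 to 164 mm left and right of the slab's middle (shims centred at 142); the shim tapers 1 in 5 from 15.5 to 3 mm.
- shim_4_butt (a point): Centre of the butt face of shim_4: the upright end towards the robot, 26 mm wide, 15 mm high, centre 8 mm above the bench, 21 to 47 mm before the lug. Push it along the slab's +x. The lugs, steel tabs with top 22 mm and underside 17 mm up, are at x -88 and +88 mm, 36 mm long in x, y 120 to 164 mm left and right of the slab's middle (shims centred at 142); the shim tapers 1 in 5 from 15.5 to 3 mm.
- tart_1: Tart shell in a perforated steel ring, 76 mm across, 20 mm high, standing loose on the left half of the slab. Origin: centre of its underside.
- tart_2: The same, on the right half of the slab.
- spare_ring: Empty steel tart ring, 76 mm across, 20 mm high, loose on the bench close behind the slab. Origin: centre of its underside.
- scraper: Steel bench scraper, 130 x 89 mm, 14 mm high, loose on the bench right of the slab. Origin: middle of its underside.
- palette_knife: Palette knife with a dark wooden handle, loose on the bench left of the slab, lying along x. Origin: middle of its underside.
- jar: Amber glass jar, 60 mm across, 75 mm high, loose on the bench behind the slab. Origin: centre of its underside.
- bowl: Steel bowl, 110 mm across, 50 mm high, loose on the bench behind the slab. Origin: centre of its underside.
Mind the look-alikes: they are no part of the job. What is shaped like the part that bears shim_2 but green is not meant. What is shaped like the part that bears shim_3 but turquoise is not meant.

How it is judged (in metres and radians):
On the way, in this order (a step that is already met when the one before it is completed fails the run):
1. the rocking corner is pressed down with the fingers and dips, with all four shims still as they were (contact force between the fingers and slab above 2 N and angle between slab's own z axis and vertical above 0.012 rad and distance of each of shim_1_butt, shim_2_butt, shim_3_butt, shim_4_butt from where it was at the start of the episode below 0.003 m), for 0.1 s.
2. that corner's shim, and no other, has been pushed in by more than 14 mm and bears against its lug (((distance of shim_1_butt from where it was at the start of the episode above 0.014 m and distance of each of shim_2_butt, shim_3_butt, shim_4_butt from where it was at the start of the episode below 0.003 m and contact force between shim_1 and slab above 1 N) or (distance of shim_2_butt from where it was at the start of the episode above 0.014 m and distance of each of shim_1_butt, shim_3_butt, shim_4_butt from where it was at the start of the episode below 0.003 m and contact force between shim_2 and slab above 1 N) or (distance of shim_3_butt from where it was at the start of the episode above 0.014 m and distance of each of shim_1_butt, shim_2_butt, shim_4_butt from where it was at the start of the episode below 0.003 m and contact force between shim_3 and slab above 1 N) or (distance of shim_4_butt from where it was at the start of the episode above 0.014 m and distance of each of shim_1_butt, shim_2_butt, shim_3_butt from where it was at the start of the episode below 0.003 m and contact force between shim_4 and slab above 1 N))), for 0.1 s.
3. the same corner is pressed again with over 4 N, the shim carries it and the slab stays level ((((distance of shim_1_butt from where it was at the start of the episode above 0.014 m and distance of each of shim_2_butt, shim_3_butt, shim_4_butt from where it was at the start of the episode below 0.003 m and contact force between shim_1 and slab above 2 N) and horizontal distance between the grasp point and shim_1_butt below 0.11 m) or ((distance of shim_2_butt from where it was at the start of the episode above 0.014 m and distance of each of shim_1_butt, shim_3_butt, shim_4_butt from where it was at the start of the episode below 0.003 m and contact force between shim_2 and slab above 2 N) and horizontal distance between the grasp point and shim_2_butt below 0.11 m) or ((distance of shim_3_butt from where it was at the start of the episode above 0.014 m and distance of each of shim_1_butt, shim_2_butt, shim_4_butt from where it was at the start of the episode below 0.003 m and contact force between shim_3 and slab above 2 N) and horizontal distance between the grasp point and shim_3_butt below 0.11 m) or ((distance of shim_4_butt from where it was at the start of the episode above 0.014 m and distance of each of shim_1_butt, shim_2_butt, shim_3_butt from where it was at the start of the episode below 0.003 m and contact force between shim_4 and slab above 2 N) and horizontal distance between the grasp point and shim_4_butt below 0.11 m)) and contact force between the fingers and slab above 4 N and angle between slab's own z axis and vertical below 0.005 rad), for 0.2 s.
At the end, for the whole second after the job is handed in: The rocking corner's shim is more than 14 mm further in and bears on its lug (over 0.5 N); the other shims are within 3 mm of their start; the slab is level within 0.005 rad and at rest, its corners within 5 mm of their places; both tarts are within 15 mm of theirs (((distance of shim_1_butt from where it was at the start of the episode above 0.014 m and distance of each of shim_2_butt, shim_3_butt, shim_4_butt from where it was at the start of the episode below 0.003 m and contact force between shim_1 and slab above 0.5 N) or (distance of shim_2_butt from where it was at the start of the episode above 0.014 m and distance of each of shim_1_butt, shim_3_butt, shim_4_butt from where it was at the start of the episode below 0.003 m and contact force between shim_2 and slab above 0.5 N) or (distance of shim_3_butt from where it was at the start of the episode above 0.014 m and distance of each of shim_1_butt, shim_2_butt, shim_4_butt from where it was at the start of the episode below 0.003 m and contact force between shim_3 and slab above 0.5 N) or (distance of shim_4_butt from where it was at the start of the episode above 0.014 m and distance of each of shim_1_butt, shim_2_butt, shim_3_butt from where it was at the start of the episode below 0.003 m and contact force between shim_4 and slab above 0.5 N)) and angle between slab's own z axis and vertical below 0.005 rad and distance of each of corner_fl, corner_fr, corner_bl, corner_br from where it was at the start of the episode below 0.005 m and angular speed of slab below 0.05 rad/s and distance of each of tart_1, tart_2 from where it was at the start of the episode below 0.015 m); the robot touches nothing.
It fails at once if the slab is lifted or shoved away (height (world z) of slab above 0.012 m or distance of slab from where it was at the start of the episode above 0.02 m).
It fails at once if a tart is lifted or knocked about (distance of any of tart_1, tart_2 from where it was at the start of the episode above 0.02 m).
It fails at once if something else on the bench is lifted, gripped or knocked about (distance of any of spare_ring, scraper, palette_knife, jar, bowl from where it was at the start of the episode above 0.02 m).
It also fails if it takes over 67 s, if anything falls off the work surface, if the arm or the gripper's body presses on something with over 40 N, if the wrist force passes 120 N, or if a joint passes its speed limit or range.

## Working session

There is one attempt and no reset: what is moved stays moved. The work goes in short steps, Python scripts to look and compute and a shell command to move; the robot and the scene stay as the last step left them, time stands still between calls to the robot, and variables do not carry over. Pictures are saved under pics/ and viewed, at most 10 in all, crops included, and the job is handed in when it is done.

```bash
mkdir -p pics; ls
python3 - <<'E'
from plant import get_obs, vision
import cv2,numpy as np
o=get_obs();print(o)
for n in("scene","top"):
    c=vision.capture(n);print(n,{k:v for k,v in c.items() if k!="pixels"})
    cv2.imwrite(f"pics/{n}0.png",cv2.cvtColor(c["pixels"],cv2.COLOR_RGB2BGR))
E
```

```text
pics
{'time': 0.0, 'joint_positions': array([ 1.08299532e+00,  3.42731131e-01,  1.52504819e+00, -1.14379014e-05,
        1.27542370e+00, -1.45976944e-01]), 'dq': array([-4.41760200e-04, -1.82690189e-03, -2.45749158e-04, -7.70563645e-04,
        4.98108084e-04,  1.40414156e-05]), 'tau': array([-7.41390413e-04, -4.31240916e+01, -2.44212896e+01,  7.16469577e-02,
        5.60057920e-02, -1.28123788e-04]), 'tool_pos': array([175.75022443, 494.25194419, 226.02973737]), 'tcp_rot': array([-3.13999782e+00, -2.23422121e-04,  2.79977176e+00]), 'contact_force': array([ 0.6406686 , -0.01132622,  0.44884319]), 'moment': array([-0.00605484, -0.07117919,  0.00099108]), 'finger_force': 0.0, 'grip_width': 91.98257298660323}
scene {'vfov': 52.149700485639805, 'cx': 319.1987472844178, 'cy': 206.62674043769974, 'pose': array([[ 1.18866388e-01, -7.79992921e-01,  6.14395496e-01,
         1.14464046e+03],
       [ 9.92742265e-01,  1.04743351e-01, -5.90899749e-02,
        -3.43327998e+01],
       [-1.82640811e-02,  6.16960188e-01,  7.86782403e-01,
         7.87073707e+02],
       [ 0.00000000e+00,  0.00000000e+00,  0.00000000e+00,
         1.00000000e+00]])}
top {'vfov': 43.68309184015891, 'cx': 322.58925970109374, 'cy': 202.92185117645494, 'pose': array([[-1.50965674e-02,  9.98076396e-01, -6.01298649e-02,
         5.24392622e+02],
       [-9.99799214e-01, -1.42754434e-02,  1.40621161e-02,
         3.43818727e+01],
       [ 1.31766857e-02,  6.03300814e-02,  9.98091507e-01,
         1.11311172e+03],
       [ 0.00000000e+00,  0.00000000e+00,  0.00000000e+00,
         1.00000000e+00]])}
```

View pics/top0.png

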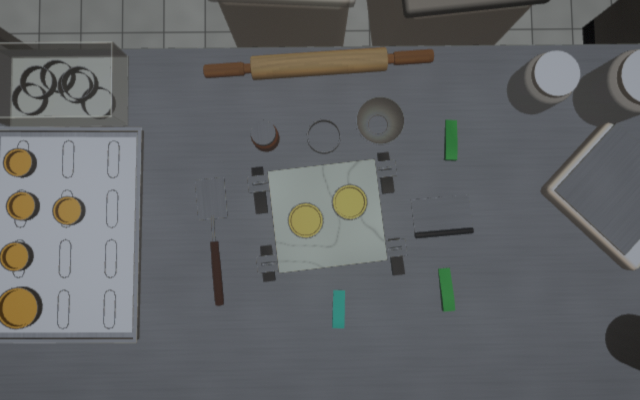

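View pics/scene0.png

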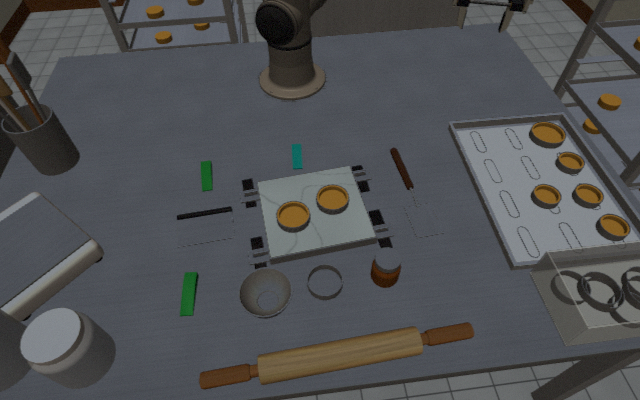

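The top view shows the slab (corners about (267,170), (375,158), (387,260), (278,273)). The black shims are near (260,202), (268,276), (387,185) and (397,266). The look-alikes are green at (451,140) and (447,290), and turquoise at (339,309); they are off the lugs and not meant. The scene view agrees with this. I'll enlarge both views to confirm.

Run:
```python
import cv2
a=cv2.imread("pics/top0.png")[145:295,240:420];cv2.imwrite("pics/topc.png",cv2.convertScaleAbs(cv2.resize(a,None,fx=4,fy=4,interpolation=cv2.INTER_CUBIC),alpha=1.6))
a=cv2.imread("pics/scene0.png")[155:275,235:405];cv2.imwrite("pics/scc.png",cv2.convertScaleAbs(cv2.resize(a,None,fx=4.5,fy=4.5,interpolation=cv2.INTER_CUBIC),alpha=1.6))
```

```text
(no output)
```

View pics/topc.png

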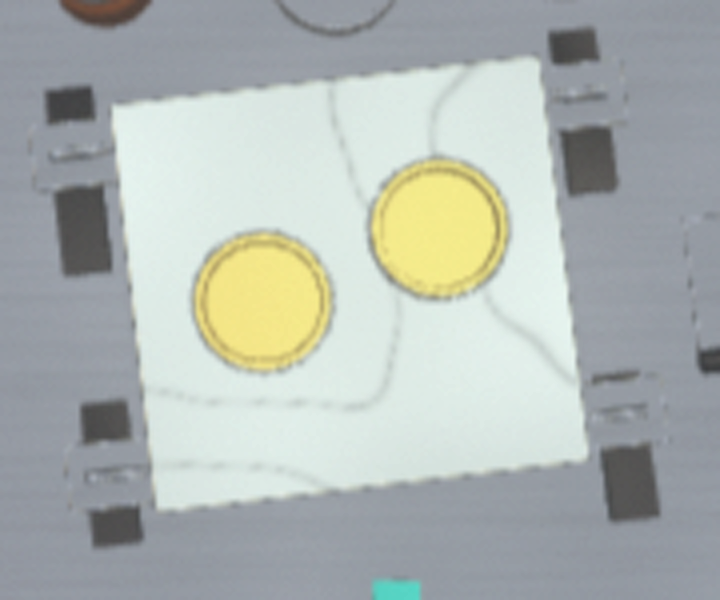

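View pics/scc.png

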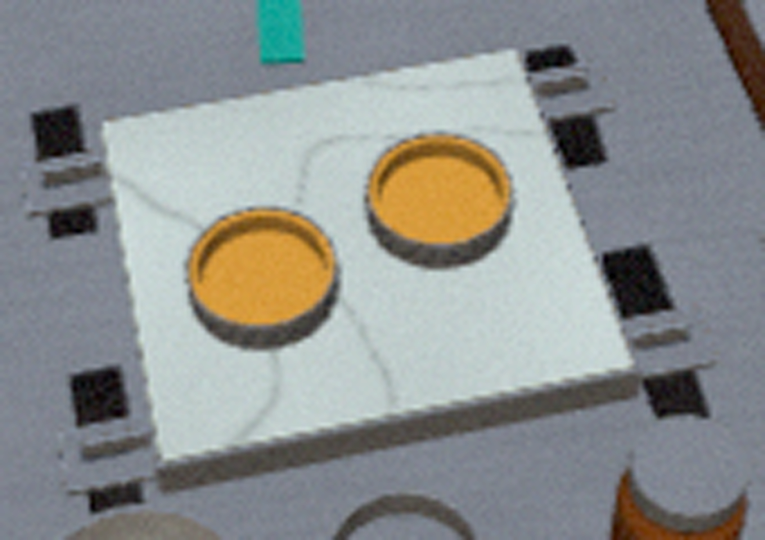

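The shims are confirmed: four black wedges at the slab's lugs. Butts in the top crop are FL (117,545), BL (86,274), BR (592,193) and FR (633,520). Next, two-view measurement of the slab corners and butts.

```bash
cat > h.py <<'E'
import numpy as np, cv2
from plant import get_obs, vision
def ray(c,uv):
    f=200/np.tan(np.radians(c["vfov"])/2)
    d=c["pose"][:3,:3]@np.array([(uv[0]-c["cx"])/f,-(uv[1]-c["cy"])/f,-1]); return c["pose"][:3,3],d
def atz(c,uv,z):
    p,d=ray(c,uv); return p+d*(z-p[2])/d[2]
def tri(c1,u1,c2,u2):
    (p,d),(q,e)=ray(c1,u1),ray(c2,u2)
    s=np.linalg.lstsq(np.c_[d,-e],q-p,rcond=None)[0]; a,b=p+s[0]*d,q+s[1]*e
    return (a+b)/2,np.linalg.norm(a-b)
def slabquad(c):
    im=c["pixels"]; hsv=cv2.cvtColor(im,cv2.COLOR_RGB2HSV)
    m=((hsv[...,2]>120)&(hsv[...,1]<60)).astype(np.uint8)
    m=cv2.morphologyEx(m,cv2.MORPH_OPEN,np.ones((3,3)))
    n,l,s,ct=cv2.connectedComponentsWithStats(m); k=l[225,300] if l[225,300] else l[225,330]
    cn=max(cv2.findContours((l==k).astype(np.uint8),cv2.RETR_EXTERNAL,cv2.CHAIN_APPROX_NONE)[0],key=cv2.contourArea)
    q=cv2.approxPolyDP(cv2.convexHull(cn),8,True)[:,0]
    P=cn[:,0].astype(float); L=[]
    for i in range(len(q)):
        a,b=q[i].astype(float),q[(i+1)%len(q)].astype(float); t=(b-a)/np.linalg.norm(b-a)
        s=(P-a)@t; dd=abs((P-a)@[-t[1],t[0]]); S=P[(dd<3)&(s>6)&(s<np.linalg.norm(b-a)-6)]
        vx,vy,x,y=cv2.fitLine(S.astype(np.float32),cv2.DIST_HUBER,0,.01,.01).ravel(); L.append((np.array([x,y]),np.array([vx,vy])))
    out=[]
    for i in range(len(L)):
        (a,t),(b,u)=L[i-1],L[i]; s=np.linalg.solve(np.c_[t,-u],b-a); out.append(a+s[0]*t)
    return np.array(out)
E
python3 - <<'E'
from h import *
T,S=vision.capture("top"),vision.capture("scene")
qt,qs=slabquad(T),slabquad(S);print(qt.round(1),qs.round(1))
ws=np.array([atz(S,u,40) for u in qs]); W=[]
for u in qt:
    w=atz(T,u,40); j=np.argmin(np.linalg.norm(ws-w,axis=1)); p,e=tri(T,u,S,qs[j]); W.append(w); print(w.round(1),ws[j].round(1),p.round(1),round(e,1))
W=np.array(W);print("centre",W.mean(0),ws.mean(0),[np.linalg.norm(W[i]-W[i-1]).round(1) for i in range(4)])
for n,c,s in(("FL",(117,545),(550,48)),("BL",(86,274),(627,250)),("BR",(592,193),(97,370)),("FR",(633,520),(53,110))):
    a=np.array(c)/4+[240,145]; b=np.array(s)/4.5+[235,155]
    print(n,atz(T,a,15.5).round(1),atz(S,b,15.5).round(1),tri(T,a,S,b))
E
```

```text
[[373.7 159.2]
 [386.1 258.7]
 [279.1 271.7]
 [267.6 171.1]] [[347.5 166.6]
 [374.5 235.3]
 [270.9 256. ]
 [258.2 182.9]]
[682.4 -93.   40. ] [680.  -96.1  40. ] [682.  -94.3  42.9] 3.1
[ 467.3 -115.    40. ] [ 468.2 -117.2   40. ] [ 467.1 -116.3   38.6] 2.2
[443.2 114.3  40. ] [443.8 107.5  40. ] [442.7 111.1  38.6] 6.6
[659.7 136.9  40. ] [656.9 132.6  40. ] [658.9 134.3  42.8] 4.7
centre [563.15185921  10.78924305  40.        ] [562.23926047   6.70279299  40.        ] [np.float64(231.1), np.float64(216.3), np.float64(230.5), np.float64(217.6)]
FL [421.1 137.8  15.5] [421.  137.6  15.5] (array([421.12271184, 137.68618423,  15.62283149]), np.float64(0.17605126552637637))
BL [569.2 153.5  15.5] [571.3 152.   15.5] (array([569.17472649, 153.2623291 ,  12.55394515]), np.float64(1.1486196828297643))
BR [ 609.9 -126.    15.5] [ 610.9 -128.1   15.5] (array([ 609.96843183, -127.26841531,   13.89156276]), np.float64(2.083300288169348))
FR [ 430.1 -144.3   15.5] [ 430.4 -148.5   15.5] (array([ 429.95015698, -146.54288736,   14.63755895]), np.float64(4.098463533529051))
```

Slab centre is about (563,10), yaw 0.103, top about 40 mm up. The butts sit at slab y ±142 as described. I'll move over corner_fl with the fingers closed and the tool axes aligned to the slab (tool x = slab y, tool y = slab x).

```bash
python3 -m pendant '{"dp":[[-0.402,-0.278,0.1],[-0.402,-0.278,0.1],[-0.402,-0.278,0.1],[-0.402,-0.278,0.1],[-0.402,-0.278,0.1],[-0.402,-0.278,0.15],[-0.402,-0.278,0.166],[-0.402,-0.278,0.166]],"rotation":[[0,0,1.126],[0,0,1.126],[0,0,1.126],[0,0,1.126],[0,0,1.126],[0,0,1.126],[0,0,1.126],[0,0,1.126]]}' 0
```

```text
time: 1.2
tool_pos: [451.3, 112.0, 71.6]
tcp_rot: [3.141, -0.0, 1.673]
contact_force: [0.0, 1.0, 0.2]
grip_width: 16.4
finger_force: 0.0
```

```bash
python3 -m pendant '{"dp":[[0,0,0.01],[0,0,0.018]],"rotation":[[0,0,0],[0,0,0]]}'
```

```text
time: 1.45
tool_pos: [449.7, 113.8, 53.8]
tcp_rot: [-3.14, -0.0, 1.673]
contact_force: [-0.4, -0.1, -0.0]
grip_width: 0.9
finger_force: 0.0
```

```bash
python3 -m pendant '{"dp":[[-0.017,0.010,0],[-0.017,0.010,0.006],[-0.017,0.010,0.011],[-0.017,0.010,0.013],[-0.017,0.010,0.014],[-0.017,0.010,0.015],[-0.017,0.010,0.016],[-0.017,0.010,0.016]],"rotation":[[0,0,0],[0,0,0],[0,0,0],[0,0,0],[0,0,0],[0,0,0],[0,0,0],[0,0,0]]}'
```

```text
time: 2.45
tool_pos: [461.9, 98.0, 39.7]
tcp_rot: [3.141, -0.0, 1.674]
contact_force: [-4.7, -0.6, 15.2]
grip_width: 0.7
finger_force: 7.8
```

FL is firm (tip at 39.7 under 15 N). Next is FR.

```bash
python3 -m pendant '{"dp":[[0,0,-0.012],[-0.05,0,-0.015],[-0.11,0,-0.015],[-0.17,0,-0.015],[-0.196,0,-0.012],[-0.196,0,-0.005],[-0.196,0,-0.002],[-0.196,0,-0.001]],"rotation":[[0,0,0],[0,0,0],[0,0,0],[0,0,0],[0,0,0],[0,0,0],[0,0,0],[0,0,0]]}';python3 -m pendant '{"dp":[[0,0,0.001],[0,0,0.001]],"rotation":[[0,0,0],[0,0,0]]}'
```

```text
time: 3.45
tool_pos: [481.7, -96.1, 39.4]
tcp_rot: [-3.141, -0.0, 1.676]
contact_force: [-2.5, -1.4, 5.0]
grip_width: 0.5
finger_force: 2.3
time: 3.7
tool_pos: [481.6, -96.2, 38.7]
tcp_rot: [-3.141, -0.0, 1.675]
contact_force: [-2.5, -0.8, 5.8]
grip_width: 0.9
finger_force: 3.0
```

```bash
python3 -m pendant '{"dp":[[0,0,0.001],[0,0,0.002],[0,0,0.0025]],"rotation":[[0,0,0],[0,0,0],[0,0,0]]}'
```

```text
time: 4.08
tool_pos: [481.4, -96.4, 37.0]
tcp_rot: [-3.14, -0.0, 1.675]
contact_force: [-7.6, -0.7, 18.8]
grip_width: 0.2
finger_force: 9.3
```

FR dips about 3 mm, so it is the rocking corner. I'll hold briefly, lift off, and move in front of its butt, which is FR at (430,-146).

```bash
python3 -m pendant '{"dp":[[0,0,0],[0,0,0],[0,0,-0.02],[-0.02,-0.045,-0.025],[-0.044,-0.09,-0.025],[-0.044,-0.09,-0.01],[-0.044,-0.09,0.01],[-0.044,-0.09,0.016]],"rotation":[[0,0,0],[0,0,0],[0,0,0],[0,0,0],[0,0,0],[0,0,0],[0,0,0],[0,0,0]]}'; python3 -m pendant '{"dp":[[0,0,0.006],[0,0,0.009]],"rotation":[[0,0,0],[0,0,0]]}'
python3 - <<'E'
from h import *
o=get_obs();print(o["tool_pos"],o["contact_force"])
c=vision.capture("top");im=cv2.cvtColor(c["pixels"],cv2.COLOR_RGB2BGR)[220:320,340:460]
cv2.imwrite("pics/push1.png",cv2.convertScaleAbs(cv2.resize(im,None,fx=5,fy=5,interpolation=cv2.INTER_CUBIC),alpha=1.6))
E
```

```text
time: 5.08
tool_pos: [396.8, -149.4, 19.2]
tcp_rot: [-3.141, -0.001, 1.675]
contact_force: [0.0, -0.4, 0.2]
grip_width: 0.6
finger_force: 0.0
time: 5.32
tool_pos: [397.4, -150.0, 10.9]
tcp_rot: [3.141, 0.0, 1.674]
contact_force: [0.4, -0.3, 0.1]
grip_width: 0.4
finger_force: 0.0
[ 397.41260017 -150.00340543   10.86968285] [ 0.38587424 -0.2661021   0.14134284]
```

View pics/push1.png

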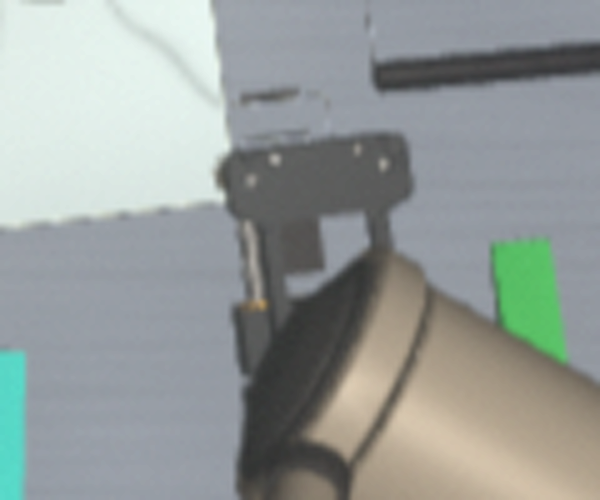

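The view shows the gripper lined up in front of the FR shim, with its butt at crop (300,272) and no contact yet. Pushing along slab x, watching the force.

```bash
python3 -m pendant '{"dp":[[0,0.004,0.003],[0,0.008,0.003],[0,0.011,0.003],[0,0.013,0.003],[0,0.015,0.003],[0,0.017,0.003],[0,0.018,0.003],[0,0.019,0.003]],"rotation":[[0,0,0],[0,0,0],[0,0,0],[0,0,0],[0,0,0],[0,0,0],[0,0,0],[0,0,0]]}'
```

```text
time: 6.38
tool_pos: [416.1, -148.2, 7.9]
tcp_rot: [3.142, -0.0, 1.674]
contact_force: [0.4, 0.5, -0.5]
grip_width: 0.3
finger_force: 0.0
```

```bash
for i in 1 2; do python3 -m pendant '{"dp":[[0,0.001,0],[0,0.002,0],[0,0.003,0],[0,0.004,0]],"rotation":[[0,0,0],[0,0,0],[0,0,0],[0,0,0]]}'; done
```

```text
time: 6.88
tool_pos: [419.5, -147.7, 7.8]
tcp_rot: [-3.141, -0.001, 1.674]
contact_force: [-1.7, -1.7, 1.0]
grip_width: 0.3
finger_force: 1.2
time: 7.38
tool_pos: [423.9, -147.4, 7.8]
tcp_rot: [-3.141, -0.0, 1.674]
contact_force: [-3.1, -0.9, 0.7]
grip_width: 0.7
finger_force: 1.1
```

```bash
python3 -m pendant '{"dp":[[0,0.001,0],[0,0.002,0],[0,0.003,0],[0,0.004,0],[0,0.005,0],[0,0.006,0],[0,0.007,0],[0,0.008,0]],"rotation":[[0,0,0],[0,0,0],[0,0,0],[0,0,0],[0,0,0],[0,0,0],[0,0,0],[0,0,0]]}';  python3 -m pendant '{"dp":[[0,0.0005,0],[0,0.001,0],[0,0.0015,0],[0,0.002,0]],"rotation":[[0,0,0],[0,0,0],[0,0,0],[0,0,0]]}'
```

```text
time: 8.38
tool_pos: [432.0, -146.6, 7.9]
tcp_rot: [3.142, -0.0, 1.674]
contact_force: [-2.2, -0.1, 0.1]
grip_width: 0.0
finger_force: 1.0
time: 8.88
tool_pos: [433.9, -146.4, 7.9]
tcp_rot: [3.142, -0.0, 1.674]
contact_force: [-1.8, -0.3, -0.4]
grip_width: 0.5
finger_force: 1.0
```

```bash
for i in 1 2; do python3 -m pendant '{"dp":[[0,0.0005,0],[0,0.001,0],[0,0.001,0]],"rotation":[[0,0,0],[0,0,0],[0,0,0]]}'; done
```

```text
time: 9.25
tool_pos: [435.0, -146.3, 7.9]
tcp_rot: [3.141, -0.0, 1.674]
contact_force: [-2.1, 0.5, 0.8]
grip_width: 0.3
finger_force: 0.9
time: 9.62
tool_pos: [435.8, -146.2, 7.8]
tcp_rot: [-3.141, -0.0, 1.674]
contact_force: [-2.9, -0.3, -0.3]
grip_width: 0.4
finger_force: 1.4
```

```bash
for i in 1 2; do python3 -m pendant '{"dp":[[0,0.0005,0],[0,0.001,0],[0,0.001,0]],"rotation":[[0,0,0],[0,0,0],[0,0,0]]}'; done
```

```text
time: 10.0
tool_pos: [436.6, -146.0, 7.8]
tcp_rot: [-3.141, -0.0, 1.674]
contact_force: [-5.2, -1.5, 0.4]
grip_width: 0.5
finger_force: 2.0
time: 10.38
tool_pos: [437.2, -145.9, 7.7]
tcp_rot: [-3.14, -0.001, 1.674]
contact_force: [-5.6, -1.6, 0.4]
grip_width: 0.3
finger_force: 2.5
```

```bash
python3 -m pendant '{"dp":[[0,0.0003,0],[0,0.0006,0],[0,0.0006,0]],"rotation":[[0,0,0],[0,0,0],[0,0,0]]}'
```

```text
time: 10.75
tool_pos: [437.5, -145.8, 7.6]
tcp_rot: [-3.14, -0.001, 1.674]
contact_force: [-6.4, -2.7, 1.8]
grip_width: 0.5
finger_force: 2.9
```

```bash
python3 -m pendant '{"dp":[[0,0.0003,0],[0,0.0004,0],[0,0.0004,0]],"rotation":[[0,0,0],[0,0,0],[0,0,0]]}'
```

```text
time: 11.12
tool_pos: [437.8, -145.8, 7.7]
tcp_rot: [-3.139, -0.001, 1.674]
contact_force: [-7.3, -2.3, 1.1]
grip_width: 0.4
finger_force: 3.3
```

Snug at about 7.6 N after about 19 mm. I'll back off and press FR again.

```bash
python3 -m pendant '{"dp":[[0,-0.01,0],[0,-0.025,-0.005],[0,-0.025,-0.05],[0.022,0.01,-0.055],[0.044,0.047,-0.055],[0.044,0.047,-0.045],[0.044,0.047,-0.036],[0.044,0.047,-0.034]],"rotation":[[0,0,0],[0,0,0],[0,0,0],[0,0,0],[0,0,0],[0,0,0],[0,0,0],[0,0,0]]}'; python3 -m pendant '{"dp":[[0,0,0.001],[0,0,0.002],[0,0,0.0025],[0,0,0.0025]],"rotation":[[0,0,0],[0,0,0],[0,0,0],[0,0,0]]}'
```

```text
time: 12.12
tool_pos: [479.6, -97.6, 41.0]
tcp_rot: [-3.139, -0.001, 1.673]
contact_force: [-0.1, -0.2, -0.2]
grip_width: 0.6
finger_force: 0.0
time: 12.62
tool_pos: [481.0, -97.7, 40.1]
tcp_rot: [3.141, 0.001, 1.674]
contact_force: [-2.6, -1.6, 6.3]
grip_width: 0.5
finger_force: 3.3
```

Firm at 40.1 under 6 N. Pressing a bit harder and holding, then leaving.

```bash
python3 -m pendant '{"dp":[[0,0,0.0005],[0,0,0.0007],[0,0,0.0007],[0,0,0.0007]],"rotation":[[0,0,0],[0,0,0],[0,0,0],[0,0,0]]}'; python3 -m pendant '{"dp":[[0,0,-0.005],[0,0,-0.03],[0,0,-0.08],[0,-0.05,-0.13],[0,-0.1,-0.16],[0,-0.1,-0.16],[0,-0.1,-0.16],[0,-0.1,-0.16]],"rotation":[[0,0,0],[0,0,0],[0,0,0],[0,0,0],[0,0,0],[0,0,0],[0,0,0],[0,0,0]]}'
python3 - <<'E'
from h import *
S,T=vision.capture("scene"),vision.capture("top")
print(slabquad(S).round(1))
a=cv2.resize(T["pixels"][145:295,240:420],None,fx=4,fy=4,interpolation=cv2.INTER_CUBIC);cv2.imwrite("pics/end.png",cv2.convertScaleAbs(a[...,::-1],alpha=1.6))
E
```

```text
time: 13.12
tool_pos: [480.9, -97.7, 40.0]
tcp_rot: [3.141, 0.001, 1.674]
contact_force: [-5.3, -1.0, 12.5]
grip_width: 0.5
finger_force: 6.4
time: 14.12
tool_pos: [382.2, -107.5, 197.9]
tcp_rot: [-3.141, -0.001, 1.674]
contact_force: [-0.2, -0.5, -0.0]
grip_width: 0.6
finger_force: 0.0
[[347.7 166.5]
 [374.8 235.4]
 [271.1 256.1]
 [258.  182.6]]
```

View pics/end.png

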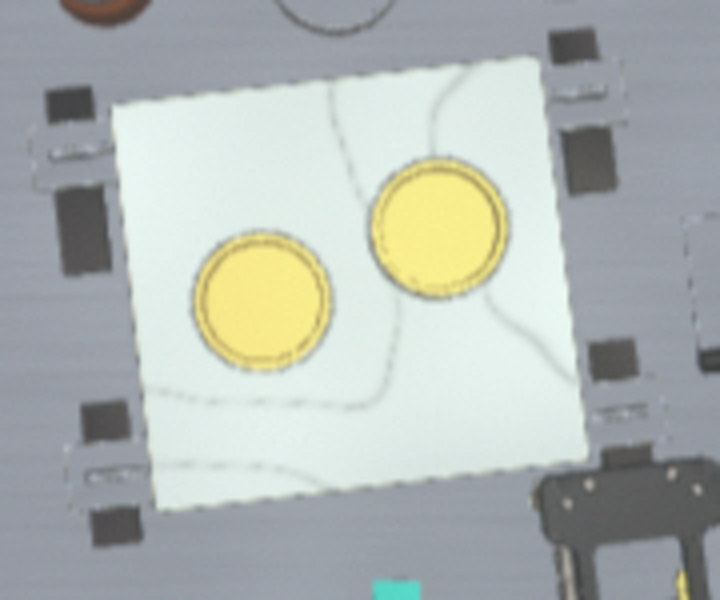

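The FR shim has gone in: its tip now shows behind the lug at crop (613,360). The slab, the tarts and the other three shims are unchanged, so I'm handing in.

```bash
python3 -c "
from plant import workorder;print(workorder.close_job())"
```

```text
the job is handed in; nothing more can be done
None
```

The front-right corner was the one rocking; I pushed its shim in about 19 mm until it was snug, it held firm at 12.5 N when pressed again, and the job is handed in (no verdict was returned).

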